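Slide a copper spacer blank along the rail into the corner stop of a drilling fixture

ROBOT

A 7-joint arm with a two-finger parallel gripper is mounted at the origin on the work surface. World frame = base frame: x ahead of the robot, y to its left, z up, the work surface at z = 0. Lengths are in m, angles in rad, forces in N, time in s.
With the tool pointing down it reaches from about 0.35 to 0.9 m from the base axis. Payload 8.1 kg.
Tool frame: the origin (TCP) lies at the very end of the fingers, on their centre line; the grasp point (between the pads) lies 19 mm behind it; z points along the fingers, y is the line along which they close (so a half turn about z gives the same grasp; the last joint's range is limited). The gripper opens to 92 mm and grips with 3 to 60 N. Pads are 19 mm wide; open, the fingers measure 130 mm over their backs; the gripper's body (75 mm by 190 mm) begins 47 mm behind the grasp point.
Start: joints at [1.056, 0.434, 0.025, 1.573, -0.012, 1.134, -0.075], TCP at [0.25, -0.573, 0.227] pointing down, gripper open.
Joint ranges: [-2.62, 2.62], [-0.44, 2.09], [-1.27, 1.32], [0.08, 2.57], [-1.32, 4.46], [0.12, 2], [-2.74, 2.74]. Speed limits (rad/s): [2.22, 2.22, 3.01, 3.01, 3.14, 3.14, 3.14].

INTERFACE

Orientations are given as a rotation vector (axis times angle).
In Python, from cell import arm gives the robot as it stands.
- The arm moves only by the tool jog_arm, never from a script. Its argument "rows" is a list of rows, each a list of 3 entries, a list of its own where there are three numbers: the shift along the world's x, y, z in cm, then the turn, a rotation vector about the world's x, y, z in degrees, then the opening, from 0 (shut) to 1 (fully open). A call has 1 to 8 rows; each row is the pose to reach, as a shift and turn from the pose commanded when the call began; what a row does not reach only later rows make up. A row lasts 1/8 s, in which the tool goes at most 62.5 mm and 10.7 degrees, less where a joint would pass 70% of its speed; a pose out of reach is approached as far as the arm can. A call with a gripper value outside its range is refused whole. The fingers move at their own pace and stop on an object; "newtons" is the grip in N (left out, the last holds). Time passes only in rows, so rows that repeat a pose let the fingers close. It gives the time, the measured TCP pose, the force, the opening and the grip force at its end, in the units of the state.
- arm.observe(): the state, without advancing time (a new reading comes with each control period).
- arm.get_image(name): name is "side" or "top" or "wrist"; returns a dict with "img" (384x512x3 uint8, red, green, blue), "depth" (384x512 float32, m along the optical axis (not along the pixel's ray), 0 where there is no reading), "fx", "fy", "cx", "cy" (pixels), "dist_coeffs" ([k1, k2, p1, p2, k3] as OpenCV has them; the pictures are not rectified), "rvec" (rotation vector, rad) and "tvec" (3), from world to camera coordinates, as OpenCV has them; the wrist camera has in their place "mount" (4x4, takes a point from camera to tool coordinates, whose origin is the TCP and whose axes are the flange's). Camera axes: x right, y down, z forward; pixel columns grow to the right and rows downward; lengths in m; the calibration is good to about 2 mm. A picture is of the moment at which its call begins: read the wrist's pose just before it.
- arm.sign_off(): hands the job in; it is judged then, once.
The state is a dict: "clock": time; "joints": joint angles; "dq": joint speeds; "joint_efforts": joint torques, N m; "position": TCP position; "ee_rot": TCP orientation; "force": force on the tool from outside, world axes, zero at the start; "ft_torque": the same for the moment, N m; "width": opening from 0.0 (shut) to 1.0 (fully open); "gripper_force": force on a finger pad.
Only numpy, scipy, OpenCV 4.12 (cv2) and the standard library are available. Lean on these libraries where they do the work, as an engineer would, in place of code of your own. Each camera call takes 0.05 s, during which the arm holds its last target. There are 200 camera calls.

TASK

Load the copper blank into the drilling fixture with your fingertip: push it back flat against the steel rail where it lies, then slide it along the rail, keeping it against the rail, into the pocket of the corner stop until it sits fully home, snug against both rail and end stop. Do not grip, lift, tip or force it, and take your hand away when it is home. Leave the aluminium and green blanks and everything else where they are.

Things in the scene. Friction and masses are not known exactly. Their poses are not given: they have to be found in the camera images.
- copper_blank: the blank to load: a bright copper block, 24 mm (its x) by 44 mm (its y) by 12 mm high, about 0.11 kg, loose, lying flat on the fixture plate in front of the rail; origin at the centre of its underside. It slides with ordinary metal friction (about 0.6)
- aluminium_blank: a bare aluminium block of the same size beside it on the plate, loose; leave it; origin at the centre of its underside
- green_blank: a green glass-epoxy block of the same size beside it on the plate, loose; leave it; origin at the centre of its underside
- jig: the drilling fixture, fixed: an aluminium tool plate 220 mm (x) by 380 mm (y) by 12 mm thick, origin at the centre of its underside, so its top is 12 mm above the table. Its +x points away from the robot across the rail, +y along the rail to the corner stop. The three blanks start near its x = -45 mm, in any order, about 75 mm apart along y, turned up to 0.4 rad
- rail_face (a point): middle of the foot of the rail's working face, at the plate's top (fixture x = 60 mm, y = 0); axes as the fixture. The steel rail is fixed on the plate, 12 mm wide, 16 mm high, from y = -185 to 185 mm; this face looks to -x, towards the robot
- corner_stop: dark steel corner stop, fixed on the rail at a setting that differs from run to run; axes as the fixture. Origin at the inside corner (rail face, stop face, plate top). End stop 16 mm high at y = 0 to 22, x = -37 to 0 mm. Behind the rail (x = 14 to 105 mm) stands its toggle clamp, swung open, red handle, up to 66 mm above the plate; it is not used
- pocket_mouth (a point): middle of the pocket's open end, at the plate's top, 32 mm before the stop's face; axes as the fixture. The pocket lies between the rail and a keeper bar (9 mm high, 10 mm wide, parallel to the rail, with a rounded nose of 5 mm radius): 27 mm wide, 32 mm deep, open towards -y and above. A blank that is home stands 12 mm out of it
- home (a point): the point where the centre of the copper blank's underside lies when it is fully home (x = -12, y = -22 mm from the corner, at the plate's top); axes as the fixture, to which the seated blank's x and y are parallel
- breaker: white two-pole circuit breaker standing beside the fixture, 78 by 36 by 85 mm high, loose; leave it; origin at the centre of its underside
- pulley: aluminium toothed belt pulley lying beside the fixture, 76 mm across and 44 mm high, loose; leave it; origin at the centre of its underside
- throttle_grip: black and orange handlebar grip lying beside the fixture, 155 by 46 by 43 mm high, loose; leave it; origin under its middle
- power_connector: grey two-pole power connector lying beside the fixture, 85 by 36 by 17 mm high, loose; leave it; origin under its middle

How it is judged:
On the way:
1. the copper blank is flat against the rail, still outside the pocket (within 3 mm of the rail, within 0.07 rad of it, at least 36 mm short of home) (x of copper_blank in the frame of home above -0.003 m and angle between the y axis of copper_blank and the y axis of home, either way round below 0.07 rad and y of copper_blank in the frame of home below -0.036 m), for 0.1 s.
At the end, for the whole second after the job is handed in: the copper blank lies flat and at rest in the pocket, within 2 mm of the rail and of the end stop and within 0.05 rad of square; the other blanks and bystanders are within 10 mm of where they were (x of copper_blank in the frame of home between -0.002 and 0.002 m and y of copper_blank in the frame of home between -0.002 and 0.002 m and z of copper_blank in the frame of home between -0.002 and 0.002 m and angle between the y axis of copper_blank and the y axis of home, either way round below 0.05 rad and angle between copper_blank's own z axis and vertical below 0.05 rad and linear speed of copper_blank below 0.01 m/s and distance of each of aluminium_blank, green_blank, breaker, pulley, throttle_grip, power_connector from where it was at the start of the episode below 0.01 m); the robot touches nothing.
It fails at once if the copper blank is lifted more than 6 mm off the plate or tipped by more than 0.2 rad (z of copper_blank in the frame of home above 0.006 m or angle between copper_blank's own z axis and vertical above 0.2 rad).
It fails at once if the copper blank goes into the pocket off the rail, from the side or over the keeper (more than 7 mm off the rail within 34 mm of home) (y of copper_blank in the frame of home above -0.034 m and x of copper_blank in the frame of home below -0.007 m).
It fails at once if the fingers bear on the copper blank with more than 80 N (contact force between the fingers and copper_blank above 80 N).
It fails at once if another blank is moved by more than 10 mm (distance of any of aluminium_blank, green_blank from where it was at the start of the episode above 0.01 m).
It fails at once if a bystander is moved by more than 10 mm (distance of any of breaker, pulley, throttle_grip, power_connector from where it was at the start of the episode above 0.01 m).
It also fails if it takes over 48 s, if anything falls off the work surface, if the arm or the gripper's body presses on something with over 40 N, if the wrist force passes 120 N, or if a joint passes its speed limit or range.

## Working session

There is one attempt and no reset: what is moved stays moved. The work goes in short steps, Python scripts to look and compute and a tool call to move; the robot and the scene stay as the last step left them, time stands still between calls to the robot, and variables do not carry over. Pictures are saved under pics/ and viewed, at most 10 in all, crops included, and the job is handed in when it is done.

Besides the shell and the picture viewer there is one more tool, called after "Emit:" by a JSON object that holds its "fn" and its "kwargs". jog_arm: Moves the arm, as the interface text tells. Its arguments: {"type":"object","properties":{"rows":{"type":"array","items":{"type":"array"}},"newtons":{"type":"number"}},"required":["rows"]}

```bash
mkdir -p pics; ls; cat > h.py <<'E'
import numpy as np, cv2, pickle
from cell import arm
def grab(n):
    s=arm.observe(); d=arm.get_image(n); d['state']=s
    pickle.dump(d,open(f'pics/{n}.pkl','wb')); return d
def world(d,u,v,z=None):
    """pixel -> world on plane z (or from depth)"""
    K=np.array([[d['fx'],0,d['cx']],[0,d['fy'],d['cy']],[0,0,1]])
    p=cv2.undistortPoints(np.array([[[u,v]]],float),K,np.array(d['dist_coeffs'],float))[0,0]
    r=np.array([p[0],p[1],1.])
    if 'mount' in d:
        M=np.array(d['mount']);s=d['state'];R0=cv2.Rodrigues(np.array(s['ee_rot'],float))[0]
        R=R0@M[:3,:3]; c=R0@M[:3,3]+np.array(s['position'])
    else:
        R=cv2.Rodrigues(np.array(d['rvec'],float))[0].T; c=-R@np.array(d['tvec'],float).ravel()
    w=R@r
    if z is None: t=float(d['depth'][int(round(v)),int(round(u))])
    else: t=(z-c[2])/w[2]
    return c+t*w
E
python3 - <<'E'
from h import *
for n in('top','side'):
    d=grab(n); cv2.imwrite(f'pics/{n}0.png',cv2.resize(d['img'][:,:,::-1],(800,600),interpolation=cv2.INTER_CUBIC))
print(arm.observe())
E
```

```text
pics
{'clock': 0.1, 'joints': array([ 1.05643298,  0.43515204,  0.0249795 ,  1.57401803, -0.01157279,
        1.13398535, -0.07507594]), 'dq': array([ 0.00129034, -0.00290212,  0.00019169, -0.00279253, -0.00090289,
        0.00055096, -0.00047903]), 'joint_efforts': array([ 4.39105599e-03, -6.69125319e+01,  9.88995619e-01, -3.15144968e+01,
       -6.03414397e-02,  3.74777592e-02,  1.20555874e-04]), 'position': array([ 0.24989646, -0.57236466,  0.2260197 ]), 'ee_rot': array([-3.07393866e+00, -6.41900693e-01,  6.92497463e-04]), 'force': array([-0.23702543,  0.20128337,  0.52648271]), 'ft_torque': array([0.00871483, 0.00079648, 0.01441257]), 'gripper_force': 0.0, 'width': 0.9979991825585127}
```

View pics/top0.png

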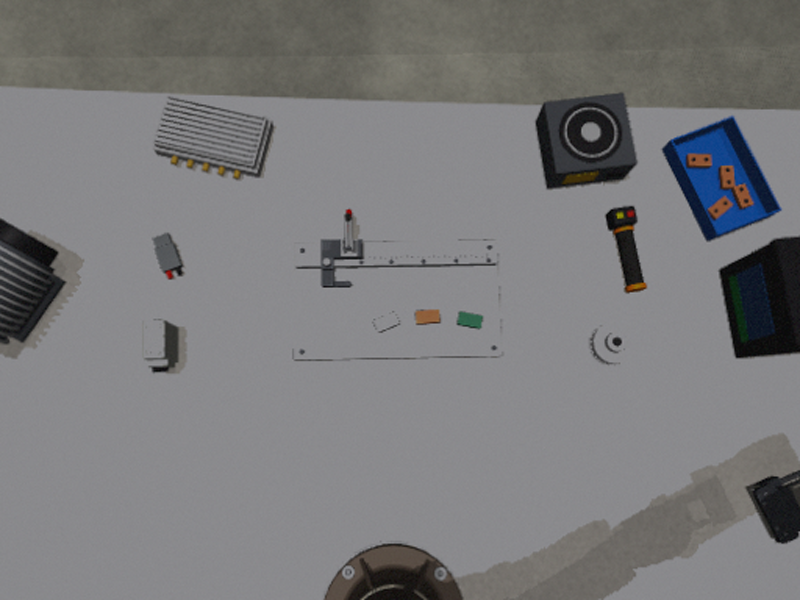

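View pics/side0.png

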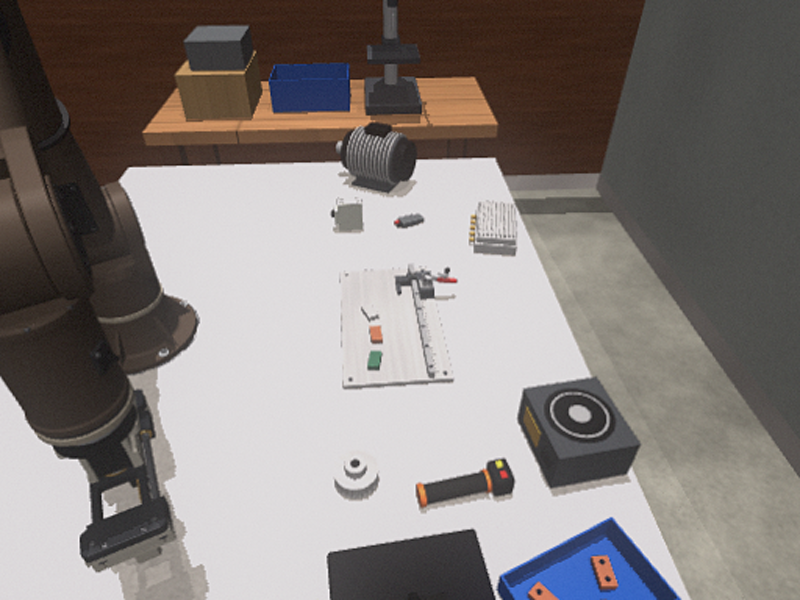

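The top view (800x600) shows copper at (428,317), aluminium at (386,321) and green at (470,320). The rail runs along y≈265 and the corner stop is at (335,265), with its pocket opening to the right. I'll get rough positions first, then take a wrist view.

```bash
python3 - <<'E'
from h import *
d=pickle.load(open('pics/top.pkl','rb'))
f=.64
for nm,u,v,z in[('cop',428,317,.024),('alu',386,321,.024),('gre',470,320,.024),('railR',497,265,.028),('stop',335,265,.028),('plateBL',293,359,.012),('plateBR',500,356,.012)]:
    print(nm,world(d,u*f,v*f,z).round(4),world(d,u*f,v*f).round(4))
w=arm.get_image('wrist'); print(np.array(w['mount']).round(3),w['fx'])
R=cv2.Rodrigues(arm.observe()['ee_rot'])[0];print(R.round(3))
c=cv2.resize(d['img'][140:240,180:330,::-1],(800,533),interpolation=cv2.INTER_CUBIC)
E
```

```text
cop [ 0.52   -0.0519  0.024 ] [ 0.5195 -0.0517  0.027 ]
alu [0.5108 0.0245 0.024 ] [0.5107 0.0245 0.0248]
gre [ 0.5163 -0.1287  0.024 ] [ 0.5165 -0.1287  0.0232]
railR [ 0.6198 -0.1778  0.028 ] [ 0.6238 -0.1801  0.0119]
stop [0.6121 0.1208 0.028 ] [0.6119 0.1207 0.0287]
plateBL [0.4391 0.191  0.012 ] [0.4393 0.1912 0.0108]
plateBR [ 0.4531 -0.185   0.012 ] [ 0.4544 -0.1867  0.0005]
[[-0.001 -0.96  -0.281  0.077]
 [ 1.    -0.001 -0.    -0.001]
 [ 0.    -0.281  0.96  -0.157]
 [ 0.     0.     0.     1.   ]] 289.9822476856822
[[ 0.916  0.4   -0.001]
 [ 0.4   -0.916  0.001]
 [-0.    -0.001 -1.   ]]
```

Emit:
{"fn": "jog_arm", "kwargs": {"rows": [[[32,60.7,-2.6],[0,0,-21.5],0],[[32,60.7,-2.6],[0,0,-21.5],0],[[32,60.7,-2.6],[0,0,-21.5],0],[[32,60.7,-2.6],[0,0,-21.5],0],[[32,60.7,-2.6],[0,0,-21.5],0],[[32,60.7,-2.6],[0,0,-21.5],0],[[32,60.7,-2.6],[0,0,-21.5],0],[[32,60.7,-2.6],[0,0,-21.5],0]], "newtons": 20}}

```text
clock: 1.15
position: [0.4831, -0.1302, 0.2079]
ee_rot: [3.141, 0.057, 0.0]
force: [1.6, -0.4, -0.2]
width: 0.175
gripper_force: 0.0
```

Emit:
{"fn": "jog_arm", "kwargs": {"rows": [[[8.5,16.5,-0.8],[0,0,0],0],[[8.5,16.5,-0.8],[0,0,0],0],[[8.5,16.5,-0.8],[0,0,0],0],[[8.5,16.5,-0.8],[0,0,0],0],[[8.5,16.5,-0.8],[0,0,0],0],[[8.5,16.5,-0.8],[0,0,0],0]]}}

```text
clock: 1.9
position: [0.5671, 0.0312, 0.1998]
ee_rot: [3.14, 0.054, -0.001]
force: [-0.3, 0.5, -0.5]
width: 0.005
gripper_force: 0.0
```

```bash
python3 - <<'E'
from h import *
d=grab('wrist'); s=d['state']; print(s['position'],s['ee_rot'],s['width'],s['force'],s['clock'])
cv2.imwrite('pics/w1.png',cv2.resize(d['img'][:,:,::-1],(800,600),interpolation=cv2.INTER_CUBIC))
E
```

```text
[0.56709758 0.03124271 0.19980914] [ 3.14024280e+00  5.36900692e-02 -7.47023112e-04] 0.005035931155987348 [-0.28067952  0.51783798 -0.52114955] 1.9
```

View pics/w1.png

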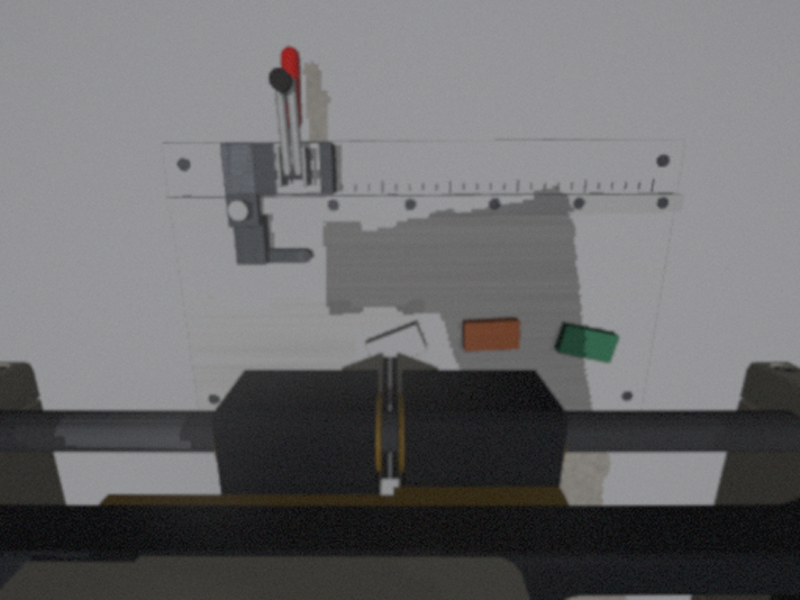

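Copper is at (491,335). The pocket is at (290,225) between the rail and the keeper bar, whose nose is at (308,255). I need enlarged crops to locate the rail face.

```bash
python3 - <<'E'
from h import *
d=pickle.load(open('pics/wrist.pkl','rb'))
im=cv2.convertScaleAbs(d['img'][:,:,::-1],alpha=1.3)
a=cv2.resize(im[105:180,135:265],(800,462),interpolation=cv2.INTER_CUBIC)
cv2.imwrite('pics/c1.png',a)   # scale 6.154, off (135,105)
b=cv2.resize(im[110:240,270:443],(798,600),interpolation=cv2.INTER_CUBIC)
cv2.imwrite('pics/c2.png',b)   # scale 4.615, off (270,110)
E
```

```text
(no output)
```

View pics/c1.png

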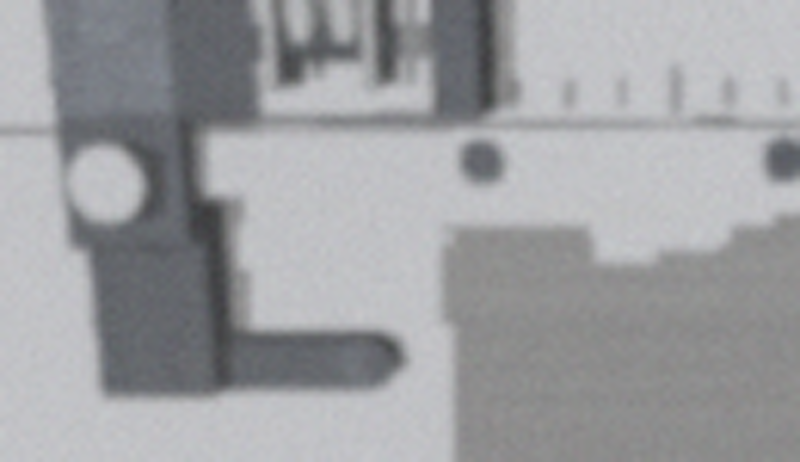

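View pics/c2.png

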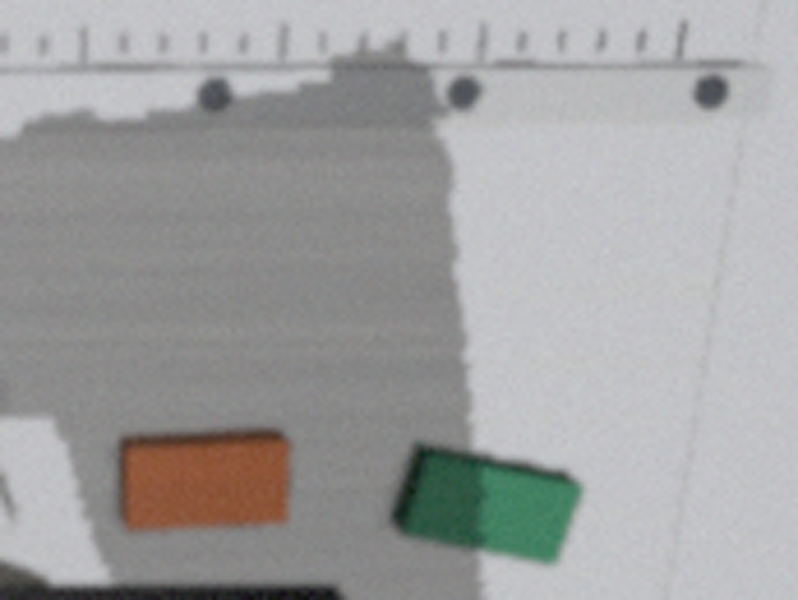

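Crop readings:
- **Rail:** the top face runs from row 65 (back) to row 122 (front) in c2.
- **Copper:** top corners in c2 are about (123,440), (287,434), (288,522) and (126,530).
- **Keeper:** in c1 the nose tip is at (403,360) and the edges are at rows 333 and 386.
- **Stop face:** in c1 the foot is near x=230 and the top edge near x=212.

```bash
python3 - <<'E'
from h import *
d=pickle.load(open('pics/wrist.pkl','rb'))
def q(n,c,x,y,z):
    o,s=((135,105),6.154) if c==1 else ((270,110),4.615)
    u,v=o[0]+(x+.5)/s-.5,o[1]+(y+.5)/s-.5
    p=world(d,u,v,z); print(n,p[:2].round(4), world(d,u,v)[2].round(4)); return p
bL=q('back L c1',1,30,131,.028);bm=q('back mid',1,350,123,.028);bR=q('backR c2',2,700,64,.028)
q('frontR',2,600,123,.028);q('frontR',2,740,123,.028)
q('front shadow brk',2,200,126,.028)
q('nose',1,403,360,.021);q('kin',1,300,333,.021);q('kout',1,300,387,.021)
q('foot',1,231,320,.012);q('topedge',1,212,320,.028);q('stop outer',1,160,394,.028);q('stop outer left',1,92,300,.028)
P=[q('cu',2,*c,.024) for c in[(123,440),(287,434),(288,522),(126,530)]]
c=np.mean(P,0);print('centre',c,'sizes',[np.linalg.norm(P[i]-P[(i+1)%4]).round(4) for i in range(4)])
y=P[0]-P[1]+P[3]-P[2];print('cu yaw deg',np.degrees(np.arctan2(-y[0],y[1])))
r=bL-bR;print('rail yaw',np.degrees(np.arctan2(-r[0],r[1])))
for z in[(560,485),(410,445),(400,522),(580,485)]:q('gr',2,*z,.024)
E
```

```text
back L c1 [0.6224 0.1559] 0.024
back mid [0.6256 0.0984] 0.0109
backR c2 [ 0.6355 -0.1559] 0.0123
frontR [ 0.6208 -0.1342] 0.011
frontR [ 0.622  -0.1684] 0.0122
front shadow brk [ 0.6167 -0.0371] 0.0115
nose [0.5816 0.0906] 0.0123
kin [0.5862 0.11  ] 0.0145
kout [0.5758 0.1103] 0.0208
foot [0.5868 0.1253] 0.0144
topedge [0.5893 0.1247] 0.0275
stop outer [0.575 0.135] 0.0279
stop outer left [0.5922 0.1467] 0.0273
cu [ 0.5349 -0.0255] 0.0141
cu [ 0.5379 -0.0684] 0.0114
cu [ 0.5133 -0.0714] 0.0235
cu [ 0.5096 -0.0283] 0.0233
centre [ 0.52392963 -0.04840994  0.024     ] sizes [np.float64(0.043), np.float64(0.0248), np.float64(0.0433), np.float64(0.0254)]
cu yaw deg 4.504136999998957
rail yaw 2.415591700059579
gr [ 0.5261 -0.1426] 0.0224
gr [ 0.536  -0.1011] 0.011
gr [ 0.5143 -0.1014] 0.0171
gr [ 0.5263 -0.1479] 0.0229
```

Emit:
{"fn": "jog_arm", "kwargs": {"rows": [[[-8.2,-8.1,-12],[0,0,0.4],0],[[-8.2,-8.1,-12],[0,0,0.4],0],[[-8.2,-8.1,-12],[0,0,0.4],0],[[-8.2,-8.1,-12],[0,0,0.4],0],[[-8.2,-8.1,-15],[0,0,0.4],0],[[-8.2,-8.1,-15],[0,0,0.4],0]]}}

```text
clock: 2.7
position: [0.4852, -0.048, 0.0495]
ee_rot: [-3.141, -0.068, 0.003]
force: [0.2, 0.1, 0.5]
width: 0.007
gripper_force: 0.0
```

```bash
python3 - <<'E'
from h import *
s=arm.observe();print(s['position'].round(4),s['ee_rot'].round(4),s['force'],s['clock'])
E
```

```text
[ 0.4852 -0.048   0.0495] [-3.1407e+00 -6.7600e-02  2.5000e-03] [0.21771525 0.13751468 0.45594195] 2.7
```

Emit:
{"fn": "jog_arm", "kwargs": {"rows": [[[0,-0.2,-2],[0,0,0],0],[[0,-0.2,-3.2],[0,0,0],0],[[0,-0.2,-3.2],[0,0,0],0],[[0,-0.2,-3.2],[0,0,0],0]]}}

```text
clock: 3.2
position: [0.4861, -0.0498, 0.0186]
ee_rot: [3.141, 0.069, 0.001]
force: [0.6, 0.4, 0.1]
width: 0.004
gripper_force: 0.0
```

Emit:
{"fn": "jog_arm", "kwargs": {"rows": [[[1,0.04,0],[0,0,0],0],[[2,0.08,0],[0,0,0],0],[[3,0.12,0],[0,0,0],0],[[4,0.17,0],[0,0,0],0],[[5,0.21,0],[0,0,0],0],[[6,0.25,0],[0,0,0],0],[[7,0.29,0],[0,0,0],0],[[8,0.33,0],[0,0,0],0]]}}

```text
clock: 4.2
position: [0.5662, -0.0467, 0.0178]
ee_rot: [3.141, 0.068, -0.0]
force: [-0.1, 0.0, -0.2]
width: 0.002
gripper_force: 0.3
```

Emit:
{"fn": "jog_arm", "kwargs": {"rows": [[[0.4,0.02,0],[0,0,0],0],[[0.8,0.03,0],[0,0,0],0],[[1.1,0.05,0],[0,0,0],0],[[1.4,0.06,0],[0,0,0],0],[[1.6,0.07,0],[0,0,0],0],[[1.6,0.07,0],[0,0,0],0]]}}

```text
clock: 4.95
position: [0.5818, -0.046, 0.0179]
ee_rot: [3.141, 0.068, 0.0]
force: [0.3, -0.1, 0.2]
width: 0.005
gripper_force: 0.0
```

```bash
python3 - <<'E'
from h import *
d=grab('wrist'); s=d['state']; print(s['position'],s['force'],s['clock'])
d2=grab('top')
print(d['img'].shape)
a=cv2.resize(cv2.convertScaleAbs(d['img'][:,:,::-1],alpha=1.3),(768,576))
b=cv2.resize(d2['img'][145:195,230:290,::-1],(720,600),interpolation=cv2.INTER_CUBIC)
cv2.imwrite('pics/w2.png',a)
E
```

```text
[ 0.58177489 -0.04598095  0.01788545] [ 0.32189071 -0.10206174  0.16603498] 4.95
(384, 512, 3)
```

View pics/w2.png

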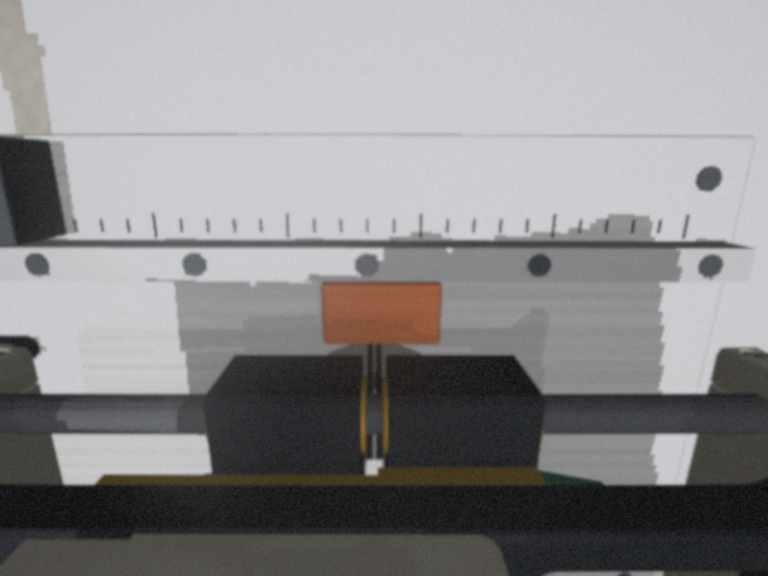

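Copper is square to the rail: its front edge is at row 283 and the rail edge at about row 281. I'll press on gently until there is contact force.

Emit:
{"fn": "jog_arm", "kwargs": {"rows": [[[0.1,0,0],[0,0,0],0],[[0.2,0.01,0],[0,0,0],0],[[0.3,0.01,0],[0,0,0],0],[[0.4,0.02,0],[0,0,0],0]]}}

```text
clock: 5.55
position: [0.5839, -0.0459, 0.0176]
ee_rot: [3.141, 0.068, -0.005]
force: [-8.1, -0.0, 6.0]
width: 0.005
gripper_force: 4.0
```

Emit:
{"fn": "jog_arm", "kwargs": {"rows": [[[-1.5,-0.06,0],[0,0,0],0],[[-3,-0.13,0],[0,0,0],0],[[-3,-0.13,5],[0,0,0],0],[[-3,-3,5],[0,0,0],0],[[2,-5.9,5],[0,0,0],0],[[2,-5.9,5],[0,0,0],0],[[2,-5.9,4],[0,0,0],0],[[2,-5.9,4],[0,0,0],0]]}}

```text
clock: 6.55
position: [0.604, -0.1037, 0.0566]
ee_rot: [-3.14, -0.07, 0.004]
force: [-0.2, 0.2, 0.7]
width: 0.006
gripper_force: 0.0
```

```bash
python3 - <<'E'
from h import *
d=grab('wrist'); s=d['state']; print(s['position'],s['force'],s['clock'])
im=d['img'].astype(int); m=((im[...,0]-im[...,2]>50)&(im[...,0]>90)&(im[...,1]<.75*im[...,0])).astype(np.uint8)
n,l,st,ce=cv2.connectedComponentsWithStats(m)
for i in range(1,n):
    if st[i,4]>800:
        q=cv2.boxPoints(cv2.minAreaRect(np.argwhere(l==i)[:,::-1].astype(np.float32)))
        P=[world(d,*p,.024)[:2] for p in q];print(st[i],np.array(P).round(4).tolist(),np.mean(P,0))
cv2.imwrite('pics/w3.png',cv2.resize(cv2.convertScaleAbs(d['img'][:,:,::-1],alpha=1.3),(768,576)))
E
```

```text
[ 0.60401655 -0.1037256   0.05656305] [-0.15818039  0.16164459  0.71532069] 6.55
```

View pics/w3.png

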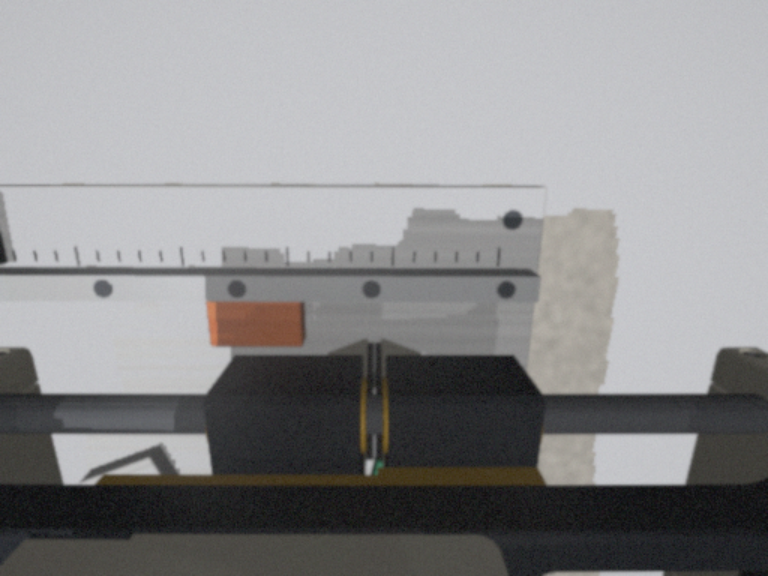

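Copper lies flush under the rail edge, with its near end at column ~302. The fingers, at column 375, are well clear of it, so I'll descend.

Emit:
{"fn": "jog_arm", "kwargs": {"rows": [[[0.2,0,-2],[0,0,0],0],[[0.2,0,-3.7],[0,0,0],0],[[0.2,0,-3.7],[0,0,0],0],[[0.2,0,-3.7],[0,0,0],0]]}}

```text
clock: 7.1
position: [0.6075, -0.1048, 0.0207]
ee_rot: [3.141, 0.068, -0.001]
force: [0.7, -0.5, -0.3]
width: 0.009
gripper_force: 0.0
```

Emit:
{"fn": "jog_arm", "kwargs": {"rows": [[[-0.04,0.8,-0.1],[0,0,0],0],[[-0.07,1.4,-0.1],[0,0,0],0],[[-0.1,2,-0.1],[0,0,0],0],[[-0.14,3,-0.1],[0,0,0],0],[[-0.18,4,-0.1],[0,0,0],0],[[-0.22,5,-0.1],[0,0,0],0],[[-0.26,6,-0.1],[0,0,0],0],[[-0.26,6,-0.1],[0,0,0],0]]}}

```text
clock: 8.1
position: [0.6049, -0.0432, 0.0199]
ee_rot: [-3.14, -0.071, 0.0]
force: [-0.7, -0.1, 1.1]
width: 0.001
gripper_force: 0.0
```

```bash
python3 - <<'E'
from h import *
d=grab('wrist'); s=d['state']; print(s['position'],s['force'],s['clock'])
cv2.imwrite('pics/w4.png',cv2.resize(cv2.convertScaleAbs(d['img'][:,:,::-1],alpha=1.3),(768,576)))
E
```

```text
[ 0.60494416 -0.04322595  0.01987337] [-0.70850523 -0.1150923   1.1085202 ] 8.1
```

View pics/w4.png

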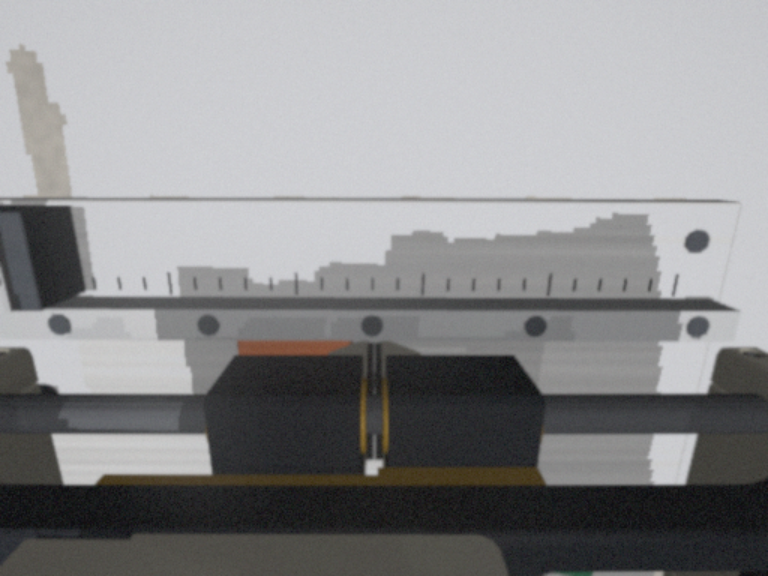

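Copper is still flush with the rail (its edge at row ~341) and its near end, at column 350, is on the fingertip. I'll carry on sliding.

Emit:
{"fn": "jog_arm", "kwargs": {"rows": [[[-0.04,1.1,0],[0,0,0],0],[[-0.08,2.2,0],[0,0,0],0],[[-0.12,3.3,0],[0,0,0],0],[[-0.16,4.4,0],[0,0,0],0],[[-0.2,5.5,0],[0,0,0],0],[[-0.24,6.6,0],[0,0,0],0],[[-0.29,7.7,0],[0,0,0],0],[[-0.32,8.5,0],[0,0,0],0]]}}

```text
clock: 9.15
position: [0.6016, 0.0412, 0.0199]
ee_rot: [-3.141, -0.069, 0.0]
force: [-1.1, -1.8, 1.3]
width: 0.006
gripper_force: 0.8
```

```bash
python3 - <<'E'
from h import *
d=grab('wrist'); s=d['state']; print(s['position'],s['force'],s['clock'])
cv2.imwrite('pics/w5.png',cv2.resize(cv2.convertScaleAbs(d['img'][:,:,::-1],alpha=1.3),(768,576)))
E
```

```text
[0.60164684 0.04115266 0.01985705] [-1.06744174 -1.83132125  1.28096805] 9.15
```

View pics/w5.png

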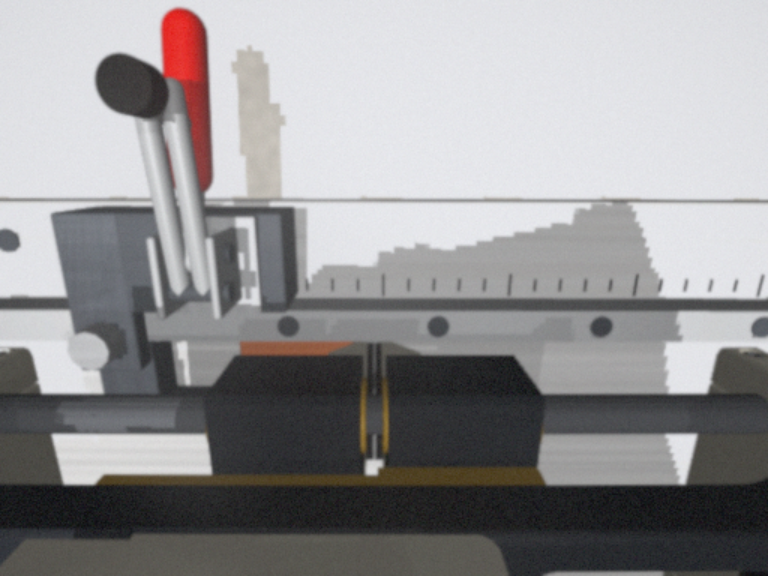

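Copper is at columns 240–350 against the rail and the stop face is near column 180, so about 25–30 mm remain. I'll slow down.

Emit:
{"fn": "jog_arm", "kwargs": {"rows": [[[-0.03,0.5,0],[0,0,0],0],[[-0.05,1,0],[0,0,0],0],[[-0.07,1.5,0],[0,0,0],0],[[-0.08,1.8,0],[0,0,0],0],[[-0.09,2.1,0],[0,0,0],0],[[-0.1,2.3,0],[0,0,0],0]]}}

```text
clock: 9.95
position: [0.6008, 0.0633, 0.0199]
ee_rot: [3.141, 0.068, 0.0]
force: [-0.9, -0.7, 0.9]
width: 0.007
gripper_force: 0.7
```

Emit:
{"fn": "jog_arm", "kwargs": {"rows": [[[-0.01,0.2,0],[0,0,0],0],[[-0.02,0.4,0],[0,0,0],0],[[-0.03,0.55,0],[0,0,0],0],[[-0.03,0.7,0],[0,0,0],0]]}}

```text
clock: 10.45
position: [0.6005, 0.0703, 0.0199]
ee_rot: [3.141, 0.068, 0.0]
force: [0.5, -0.5, 0.4]
width: 0.004
gripper_force: 0.7
```

Emit:
{"fn": "jog_arm", "kwargs": {"rows": [[[0,0.1,0],[0,0,0],0],[[0,0.2,0],[0,0,0],0],[[0,0.3,0],[0,0,0],0]]}}

```text
clock: 10.82
position: [0.6004, 0.0724, 0.0198]
ee_rot: [3.14, 0.067, -0.0]
force: [-1.1, -5.3, 0.4]
width: 0.009
gripper_force: 2.3
```

Emit:
{"fn": "jog_arm", "kwargs": {"rows": [[[0,0.1,0],[0,0,0],0],[[0,0.2,0],[0,0,0],0],[[0,0.2,0],[0,0,0],0]]}}

```text
clock: 11.2
position: [0.6004, 0.0726, 0.0198]
ee_rot: [3.138, 0.065, -0.001]
force: [-0.0, -7.9, 3.0]
width: 0.006
gripper_force: 3.7
```

It is firmly against the stop at the predicted position. I'll withdraw along −y, lift, and look.

Emit:
{"fn": "jog_arm", "kwargs": {"rows": [[[0.04,-1,0],[0,0,0],0],[[0.1,-3,0],[0,0,0],0],[[0.1,-4,4],[0,0,0],0],[[-1,-6,9],[0,0,0],0],[[-1,-7,13],[0,0,0],0],[[-1,-7,13],[0,0,0],0],[[-1,-7,13],[0,0,0],0]]}}

```text
clock: 12.08
position: [0.5901, 0.0047, 0.1494]
ee_rot: [-3.141, -0.067, 0.001]
force: [0.5, 1.2, 0.0]
width: 0.006
gripper_force: 0.0
```

```bash
python3 - <<'E'
from h import *
d=grab('wrist'); s=d['state']; print(s['position'],s['force'],s['clock'])
cv2.imwrite('pics/w6.png',cv2.resize(cv2.convertScaleAbs(d['img'][110:210,70:210,::-1],alpha=1.3),(798,570),interpolation=cv2.INTER_CUBIC))
E
```

```text
[0.59009289 0.00466866 0.14939145] [0.46986062 1.15154287 0.0346701 ] 12.075
```

View pics/w6.png

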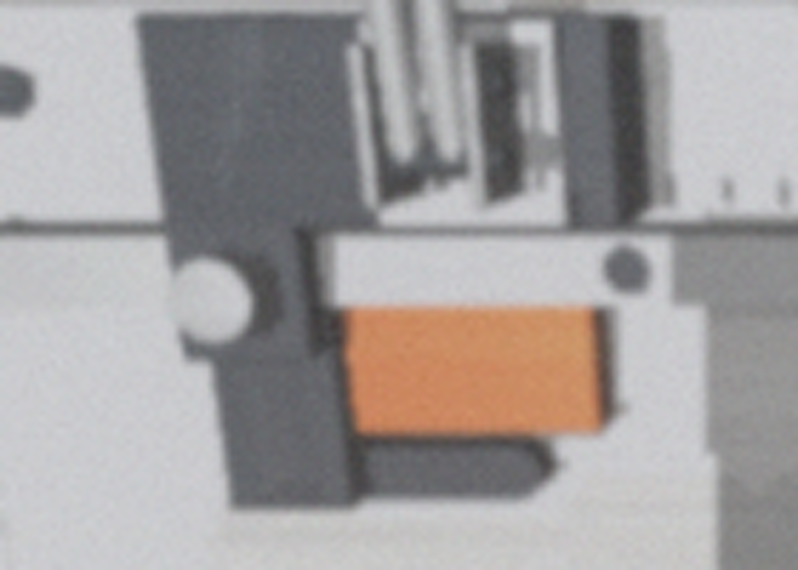

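Copper sits in the pocket, square, between the rail edge (row ~306) and the keeper (row ~437), touching the stop at column ~350. I'll check it with numbers.

```bash
python3 - <<'E'
from h import *
d=pickle.load(open('pics/wrist.pkl','rb'))
a=np.radians(2.45);R=np.array([[np.cos(a),-np.sin(a)],[np.sin(a),np.cos(a)]])
ref=None
for n,x,y,z in[('railfront',450,305,.028),('railfront',400,305,.028),('railback',450,229,.028),('cuTL',347,308,.024),('cuTR',595,308,.024),('cuBR',601,433,.024),('cuBL',358,433,.024),('kin',450,437,.021),('kout',450,496,.021),('nose',552,467,.021),('stoptop',341,420,.028),('stoptop',347,480,.028)]:
    p=world(d,70+(x+.5)/5.7-.5,110+(y+.5)/5.7-.5,z)[:2]
    q=R.T@p
    if ref is None: ref=q
    print(n,p.round(4),((q-ref)*1000).round(1))
h=cv2.cvtColor(d['img'],cv2.COLOR_RGB2HSV);m=((h[...,0]<20)&(h[...,1]>90)).astype(np.uint8);m[:110]=0;m[210:]=0;m[:,:70]=0;m[:,210:]=0
P=np.argwhere(m)[:,::-1];print(P.min(0),P.max(0))
c=d['img'][150:195,150].tolist();print([tuple(v) for v in c if 1])
E
```

```text
railfront [0.6126 0.105 ] [0. 0.]
railfront [0.6123 0.1135] [0.  8.5]
railback [0.6256 0.1043] [12.9 -1.3]
cuTL [0.6106 0.1242] [-1.2 19.3]
cuTR [0.6124 0.0813] [ -1.3 -23.7]
cuBR [0.5901 0.0809] [-23.6 -23.1]
cuBL [0.5883 0.1239] [-23.5  19.9]
kin [0.5874 0.1087] [-25.1   4.8]
kout [0.5763 0.1093] [-36.1   5.9]
nose [0.5826 0.0907] [-30.6 -13. ]
stoptop [0.5916 0.1251] [-20.2  21. ]
stoptop [0.5807 0.1248] [-31.   21.2]
[130 164] [175 185]
[(107, 107, 108), (125, 125, 127), (150, 149, 153), (151, 152, 154), (155, 154, 156), (154, 154, 155), (155, 157, 161), (155, 153, 158), (154, 153, 157), (155, 154, 157), (150, 151, 154), (155, 156, 157), (156, 152, 153), (156, 137, 131), (154, 114, 90), (157, 110, 79), (155, 107, 75), (157, 108, 74), (157, 110, 78), (156, 110, 75), (157, 108, 77), (157, 108, 76), (158, 109, 78), (159, 107, 75), (156, 105, 72), (159, 107, 76), (157, 106, 75), (159, 107, 75), (156, 103, 74), (158, 105, 74), (157, 105, 75), (158, 106, 76), (157, 106, 76), (155, 100, 70), (152, 102, 73), (131, 90, 70), (95, 77, 66), (68, 61, 61), (68, 65, 68), (79, 76, 81), (79, 80, 84), (78, 77, 81), (79, 78, 81), (79, 78, 82), (79, 82, 83)]
```

```bash
python3 -c "
from cell import arm
print(arm.sign_off())"
```

```text
the job is handed in; nothing more can be done
None
```

I pushed the copper blank flat against the rail, slid it along into the pocket until it stopped firmly against the end stop, withdrew the hand, and handed the job in at about 12 s; the last wrist picture shows it home to within about 1 mm, and sign-off returned no verdict.

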